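Stow the alcohol dispenser in the gated caddy

TASK

Put the loose alcohol dispenser bottle away in the caddy: lift the keeper lever out of its closed notch, swing it along its slot to the open notch and let it drop in there, then stand the bottle upright on the yellow pad in the free cell. Finally lift the lever again, swing it back over the bottles and let it drop fully into the closed notch. Leave the reserve bottle in its cell, and do not disturb the tape and the flux jar.

Things in the scene. Friction and masses are not known exactly. Their poses are not given: they have to be found in the camera images.
- caddy: Caddy fixed to the bench. Origin on the bench under the axis of its pivot post. Two cells in a row along its own -x: inside 62 x 62 mm, centres at x = -115 and -181 mm, y = 0, blue walls 4 mm thick reaching 32 mm above the bench. Base plate x -222 to +36 mm, 78 mm wide, 6 mm thick. On the post a steel arc with the gated slot, outer radius 60 mm, 118 to 172 mm above the bench.
- lever_swing (a joint): Turn of the keeper lever about the post axis (rad). 0: closed notch (red mark), bar over the row of cells, blocking them; 1.22: open notch (green mark), bar 70 degrees aside towards the caddy's +y. At angle a the bar points along (-cos a, sin a) in the caddy's axes. In a notch it has 0.05 rad of play either way. Light (0.02 N m), stays where it is left.
- lever_lift (a joint): Upward tilt of the lever bar about its cross pin on the post axis, 144 mm above the bench (rad), 0 to 0.20. 0: level, fully down in a notch. Between the notches it must be held above 0.12 (knob raised more than 23 mm) to pass; let go there it rests on the sill at about 0.11. A spring pulls it down: lifting takes 3 to 4 N at the knob.
- lever_knob (a point): Centre of the red upright knob on the lever bar, the place to grip: round, 24 mm diameter, 42 mm tall, 195 mm from the post axis, 173 mm above the bench (29 mm above the cross pin) when the lever is down; z along the knob. It is fixed to the bar, so turns with the swing and leans with the lift. The bar (12 x 12 mm, 138 to 150 mm above the bench) runs below it and ends 19 mm further out.
- free_cell (a point): Centre of the top of the yellow pad (54 x 54 x 2 mm, fixed) in the free cell, 8 mm above the bench; the bottle has to stand here. In either one of the two cells; axes as the caddy's. Note the monitor behind the work: its nearest edge is at about x = 0.66, y = 0.05 m (base frame), up to 0.42 m high, and it goes back to x = 0.75 at y = -0.1; do not swing the hand into it.
- bottle_center (a point): Centre, half-way up (60 mm above its foot), of the loose dispenser to be put away: pale round bottle, 52 mm diameter, 121 mm tall, black collar, white pump dish 44 mm wide on top, 0.11 to 0.24 kg, upright on the bench at the start. The straight body reaches up to about 70 mm. The lever bar clears its top by 9 mm when it stands in the cell.
- reserve_center (a point): Centre, half-way up, of the second, equal bottle that already stands in the other cell (foot 6 mm above the bench).
- tape_center (a point): Centre of the roll of masking tape lying on the bench, 100 mm across, 25 mm high.
- jar_center (a point): Centre of the brown flux jar with black lid standing on the bench, 46 mm diameter, 40 mm tall.

How it is judged:
By the outcome, as a careful person would: the job done as asked, in the order asked, and still so for the second after the job is handed in, with the robot touching nothing.
It also fails if it takes over 72 s, if anything falls off the work surface, if the arm or the gripper's body presses on something with over 40 N, if the wrist force passes 120 N, or if a joint passes its speed limit or range.

ROBOT

A 7-joint arm with a two-finger parallel gripper is mounted at the origin on a cart in front of the work surface, level with it; the furniture and walls round the work are solid. World frame = base frame: x ahead of the robot, y to its left, z up, the work surface at z = 0. Lengths are in m, angles in rad, forces in N, time in s.
With the tool pointing down it reaches from about 0.4 to 0.85 m from the base axis. Payload 4.4 kg.
Tool frame: the origin (TCP) lies on the centre line of the jaws, within the pads' length; the fingertips stand r.nose_length ahead of it and the grasp point (between the pads) is the TCP (r.nose_length is the distance from the TCP to the fingertips, in m); z points along the fingers, y is the line along which they close (so a half turn about z gives the same grasp; the last joint's range is limited). The gripper opens to 94 mm and grips with 3 to 60 N. Pads are 16 mm wide; open, the fingers measure 119 mm over their backs; the gripper's body (75 mm by 177 mm) begins 78 mm behind the grasp point.
Start: joints at [-1.191, 0.628, 0.038, 1.517, -0.027, 0.996, -0.02], TCP at [0.28, 0.586, 0.187] pointing down, gripper open.
Joint ranges: [-3.06, 3.06], [-0.37, 2.12], [-1.25, 1.32], [0.18, 2.47], [-1.1, 4.24], [0.23, 1.98], [-2.94, 2.94]. Speed limits (rad/s): [2.57, 2.57, 3.14, 3.14, 3.14, 3.14, 3.14].

INTERFACE

Orientations are given as a 3x3 rotation matrix whose columns are the frame's x, y, z axes.
In Python, from rig import r, snapshot gives the robot as it stands.
- The arm moves only by the shell command python3 -m creep 'ROWS' [FORCE]. ROWS is JSON, a list of rows, each an object of numbers: "rx", "ry", "rz": the turn, a rotation vector about the tool's x, y, z in rad; "tx", "ty", "tz": the shift along the tool's x, y, z in m; "grip": the gripper's target within -1 to 1 (fully open at 1, half-way at 0, shut at -1). A call has exactly 5 rows; each row is the pose to reach, as a shift and turn from the pose commanded when the call began, along the tool's axes at that moment; what a row does not reach only later rows make up. A row lasts 1/8 s, in which the tool goes at most 62.5 mm and 10.7 degrees, less where a joint would pass 70% of its speed; a pose out of reach is approached as far as the arm can. A call with a gripper value outside its range is refused whole. The fingers move at their own pace and stop on an object; FORCE is the grip in N (left out, the last holds). Time passes only in rows, so rows that repeat a pose let the fingers close, or fill a call up. It gives the time, the measured TCP pose, the force, the opening and the grip force at its end, in the units of the state.
- r.get_obs(): the state, without advancing time (a new reading comes with each control period).
- snapshot(name): name is "scene" or "top" or "wrist"; returns a dict with "color" (420x560x3 uint8, blue, green, red), "fx", "fy", "cx", "cy" (pixels), "eye" and "orientation" of the camera in the world. Camera axes: x right, y down, z forward; pixel columns grow to the right and rows downward; lengths in m; the calibration is good to about 2 mm. A picture is of the moment at which its call begins. There is no depth.
- r.sign_off(): hands the job in; it is judged then, once.
The state is a dict: "t": time; "qpos": joint angles; "joint_vel": joint speeds; "joint_efforts": joint torques, N m; "tool_pos": TCP position; "tool_rot": TCP orientation; "force": force on the tool from outside, world axes, zero at the start; "wrist_torque": the same for the moment, N m; "finger_gap": opening from 0.0 (shut) to 1.0 (fully open); "finger_force": force on a finger pad.
Only numpy, scipy, OpenCV 4.12 (cv2) and the standard library are available. Lean on these libraries where they do the work, as an engineer would, in place of code of your own. Each camera call takes 0.05 s, during which the arm holds its last target. There are 200 camera calls.

## Working session

There is one attempt and no reset: what is moved stays moved. The work goes in short steps, Python scripts to look and compute and a shell command to move; the robot and the scene stay as the last step left them, time stands still between calls to the robot, and variables do not carry over. Pictures are saved under pics/ and viewed, at most 10 in all, crops included, and the job is handed in when it is done.

```bash
ls; mkdir -p pics
python3 - <<'E'
from rig import r,snapshot
import cv2,numpy as np
np.set_printoptions(precision=4,suppress=True)
o=r.get_obs();print(o['t'],o['tool_pos'],o['tool_rot'],r.nose_length,o['finger_gap'])
for n in('scene','top'):
    s=snapshot(n);cv2.imwrite(f'pics/{n}0.png',s['color']);print(n,s['fx'],s['fy'],s['cx'],s['cy'],s['eye'],s['orientation'])
E
```

```text
pics
0.0 [0.2799 0.5859 0.186 ] [[-0.9023  0.4312 -0.0008]
 [ 0.4312  0.9023 -0.0017]
 [-0.     -0.0019 -1.    ]] 0.019 0.9983062962760331
scene 440.1536827041906 440.1536827041906 287.22254779534313 212.34478355574564 [-0.0051 -0.5286  0.5286] [[ 0.7724 -0.2833  0.5685]
 [-0.6348 -0.3748  0.6757]
 [ 0.0216 -0.8828 -0.4693]]
top 525.2366475913352 525.2366475913352 271.5184520916869 207.91479810271017 [0.4087 0.0461 1.1141] [[-0.0178 -0.9943  0.1053]
 [-0.9993  0.021   0.0299]
 [-0.032  -0.1047 -0.994 ]]
```

View pics/top0.png

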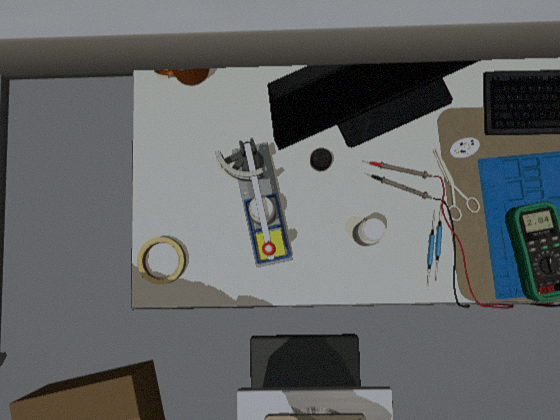

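View pics/scene0.png

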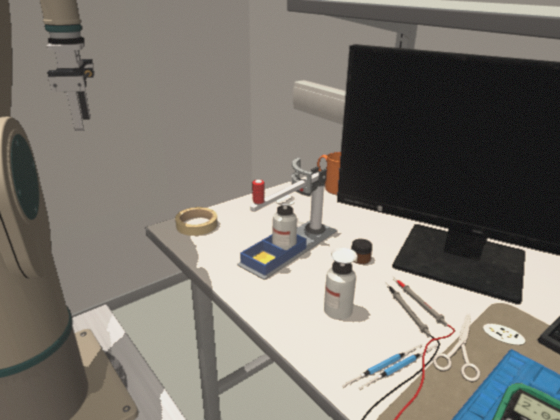

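The top view shows the post near (250,165) and the red knob at (268,248), over the yellow pad of the outer cell, which is the free one. The reserve bottle is at (262,212), the loose bottle at (370,230), the tape at (162,260) and the jar at (321,159). Caddy +y is to the left, towards the tape. Next I'll work out metric positions.

```bash
cat > h.py <<'E'
from rig import r,snapshot
import cv2,numpy as np
np.set_printoptions(precision=4,suppress=True)
def ray(s,u,v,z):
    d=np.array(s['orientation'])@np.array([(u-s['cx'])/s['fx'],(v-s['cy'])/s['fy'],1]);e=np.array(s['eye'])
    return e+d*(z-e[2])/d[2]
def proj(s,p):
    q=np.array(s['orientation']).T@(np.array(p)-s['eye']);return np.array([s['fx']*q[0]/q[2]+s['cx'],s['fy']*q[1]/q[2]+s['cy']])
def blob(s,lo,hi,box):
    m=cv2.inRange(cv2.cvtColor(s['color'],cv2.COLOR_BGR2HSV),lo,hi);k=np.zeros_like(m);x0,y0,x1,y1=box;k[y0:y1,x0:x1]=1
    return m*k
def rel(d):  # world shift -> tool axes
    return np.array(r.get_obs()['tool_rot']).T@np.array(d)
E
python3 - <<'E'
from h import *
s=snapshot('top')
box=(225,130,310,280)
def cen(m): M=cv2.moments(m,True);return M['m10']/M['m00'],M['m01']/M['m00'],M['m00']
red=blob(s,(0,120,60),(8,255,255),(255,235,285,262))|blob(s,(172,120,60),(180,255,255),(255,235,285,262))
c=cen(red);print('knob',c,ray(s,c[0],c[1],.194))
y=blob(s,(20,120,80),(35,255,255),box);print('pad',cen(y),cv2.minAreaRect(cv2.findNonZero(y)))
b=blob(s,(105,80,30),(130,255,255),box);R=cv2.minAreaRect(cv2.findNonZero(b));print(R)
P=[ray(s,*p,.032)for p in cv2.boxPoints(R)];print(np.array(P),np.mean(P,0),'pad',ray(s,*cv2.minAreaRect(cv2.findNonZero(y))[0],.008))
c=s['color'][130:280,210:400];cv2.imwrite('pics/crop1.png',cv2.resize(c,None,fx=4,fy=4,interpolation=cv2.INTER_CUBIC))
s2=snapshot('scene');c=s2['color'][140:330,190:390];cv2.imwrite('pics/crop2.png',cv2.resize(c,None,fx=3,fy=3,interpolation=cv2.INTER_CUBIC))
E
```

```text
knob (268.43023255813955, 248.3372093023256, 86.0) [0.4353 0.0804 0.194 ]
pad (271.25235849056605, 243.6745283018868, 424.0) ((270.1730651855469, 244.36537170410156), (25.49509620666504, 25.69120979309082), 78.69007110595703)
((266.322509765625, 228.23460388183594), (65.74919891357422, 33.79354476928711), 78.02386474609375)
[[0.5421 0.1377 0.032 ]
 [0.5553 0.0687 0.032 ]
 [0.4217 0.0432 0.032 ]
 [0.4086 0.1113 0.032 ]] [0.4819 0.0902 0.032 ] pad [0.4489 0.0836 0.008 ]
```

View pics/crop1.png

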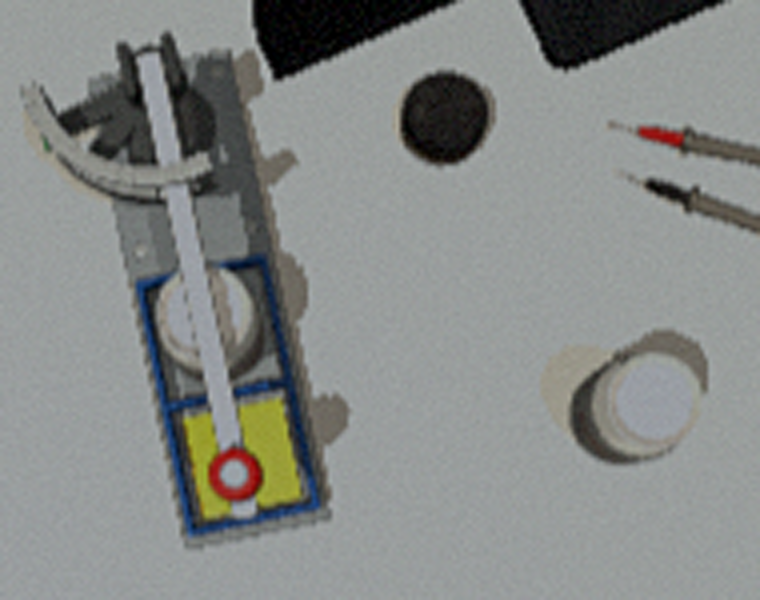

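View pics/crop2.png

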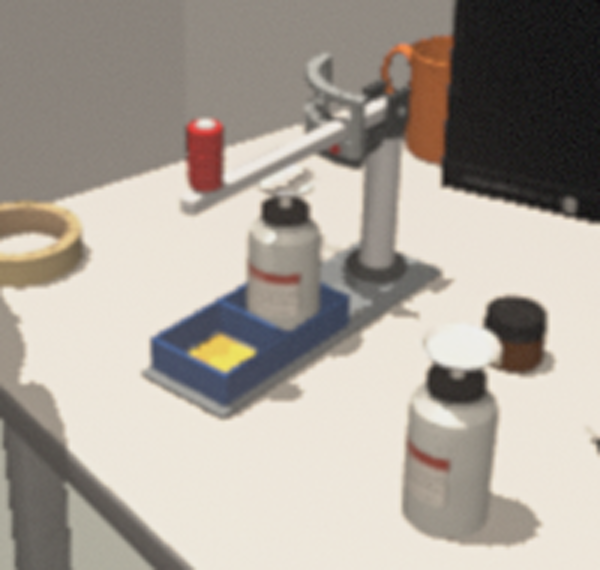

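The crops confirm the layout: the free pad is in the outer cell, the reserve bottle in the inner one, and the lever is closed. From the fit, caddy yaw is about 11°, the post is at (0.627, 0.118), the knob at (0.435, 0.081) and the pad at (0.449, 0.084). The loose bottle's dish is at top-view pixel (373.8, 229.2). I'll start moving.

```bash
cat >> h.py <<'E'
X=np.array([.9816,.1908,0]);Y=np.array([-.1908,.9816,0]);POST=np.array([.6272,.1184,0])
def cad(x,y,z): return POST+x*X+y*Y+[0,0,z]
def to(p,R=None):
    from scipy.spatial.transform import Rotation as Ro
    o=r.get_obs();T=np.array(o['tool_rot']);print('t%.2f'%o['t'],'shift',T.T@(np.array(p)-o['tool_pos']),'turn',None if R is None else Ro.from_matrix(T.T@R).as_rotvec())
def down(a): # tool down, with y axis at lever angle a (tangent)
    y=np.cos(a)*Y+np.sin(a)*X; z=np.array([0,0,-1.]);return np.c_[np.cross(y,z),y,z]
E
python3 -m creep '[{"tx":-0.2,"ty":-0.217,"tz":-0.07,"rz":-0.64,"grip":1},{"tx":-0.2,"ty":-0.217,"tz":-0.07,"rz":-0.64,"grip":1},{"tx":-0.2,"ty":-0.217,"tz":-0.07,"rz":-0.64,"grip":1},{"tx":-0.2,"ty":-0.217,"tz":-0.07,"rz":-0.64,"grip":1},{"tx":-0.2,"ty":-0.217,"tz":-0.07,"rz":-0.64,"grip":1}]' 25
python3 - <<'E'
from h import *
to(cad(-.195,0,.25),down(0))
s=snapshot('top');print('bottle',ray(s,373.8,229.2,.121))
s=snapshot('scene');print('bottle',ray(s,344.3,255.7,.121))
E
```

```text
t0.20 shift [-0.3582 -0.3885 -0.0632] turn [-0.0011 -0.0004 -0.6378]
bottle [ 0.4696 -0.1159  0.121 ]
bottle [ 0.4667 -0.1189  0.121 ]invalid input
```

```bash
python3 -m creep '[{"rx":0,"ry":0,"rz":-0.64,"tx":-0.2,"ty":-0.217,"tz":-0.07,"grip":1},{"rx":0,"ry":0,"rz":-0.64,"tx":-0.2,"ty":-0.217,"tz":-0.07,"grip":1},{"rx":0,"ry":0,"rz":-0.64,"tx":-0.2,"ty":-0.217,"tz":-0.07,"grip":1},{"rx":0,"ry":0,"rz":-0.64,"tx":-0.2,"ty":-0.217,"tz":-0.07,"grip":1},{"rx":0,"ry":0,"rz":-0.64,"tx":-0.2,"ty":-0.217,"tz":-0.07,"grip":1}]' 25
python3 - <<'E'
from h import *
to(cad(-.195,0,.25),down(0))
E
```

```text
t: 0.92
tool_pos: [0.3679, 0.302, 0.2576]
tool_rot: [[-0.981, -0.192, 0.001], [-0.192, 0.981, 0.0], [-0.001, -0.0, -1.0]]
force: [0.4, -0.5, -0.4]
finger_gap: 0.999
finger_force: 0.0
t0.93 shift [-0.0241 -0.2298  0.0076] turn [-0.      0.0007  0.0016]
```

```bash
python3 -m creep '[{"rx":0,"ry":0,"rz":0,"tx":-0.006,"ty":-0.06,"tz":0,"grip":1},{"rx":0,"ry":0,"rz":0,"tx":-0.012,"ty":-0.12,"tz":0,"grip":1},{"rx":0,"ry":0,"rz":0,"tx":-0.018,"ty":-0.18,"tz":0,"grip":1},{"rx":0,"ry":0,"rz":0,"tx":-0.024,"ty":-0.23,"tz":0.007,"grip":1},{"rx":0,"ry":0,"rz":0,"tx":-0.024,"ty":-0.23,"tz":0.007,"grip":1}]'
python3 - <<'E'
from h import *
to(cad(-.195,0,.178),down(0))
s=snapshot('wrist');cv2.imwrite('pics/w1.png',s['color']);print(proj(s,cad(-.195,0,.194)),proj(s,cad(-.195,0,.152)))
E
```

```text
t: 1.55
tool_pos: [0.4356, 0.0792, 0.2497]
tool_rot: [[-0.983, -0.185, -0.0], [-0.185, 0.983, -0.002], [0.0, -0.002, -1.0]]
force: [0.5, 0.8, 0.4]
finger_gap: 1.003
finger_force: 0.0
t1.55 shift [-0.0006  0.002   0.0717] turn [-0.0016 -0.0005 -0.0059]
[285.2426 215.2549] [285.0167 205.1759]
```

View pics/w1.png

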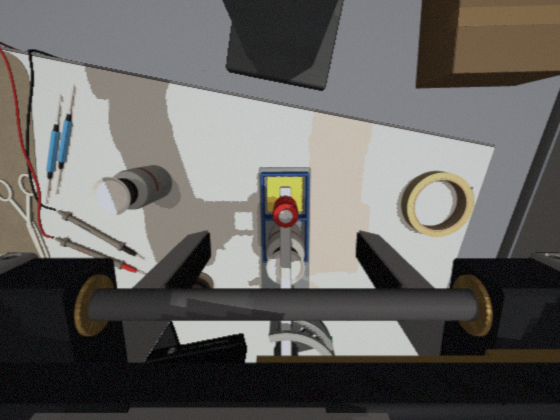

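The wrist view shows the knob top at (286,215), within 1 px of the prediction. I'll go down and grip it.

```bash
python3 -m creep '[{"rx":0,"ry":0,"rz":0,"tx":0,"ty":0.001,"tz":0.036,"grip":1},{"rx":0,"ry":0,"rz":0,"tx":0,"ty":0.002,"tz":0.071,"grip":1},{"rx":0,"ry":0,"rz":0,"tx":0,"ty":0.002,"tz":0.071,"grip":0},{"rx":0,"ry":0,"rz":0,"tx":0,"ty":0.002,"tz":0.071,"grip":-1},{"rx":0,"ry":0,"rz":0,"tx":0,"ty":0.002,"tz":0.071,"grip":-1}]' 30
python3 -m creep '[{"rx":0,"ry":0,"rz":0,"tx":0,"ty":0,"tz":0,"grip":-1},{"rx":0,"ry":0,"rz":0,"tx":0,"ty":0,"tz":0,"grip":-1},{"rx":0,"ry":0,"rz":0,"tx":0,"ty":0,"tz":0,"grip":-1},{"rx":0,"ry":0,"rz":0,"tx":0,"ty":0,"tz":0,"grip":-1},{"rx":0,"ry":0,"rz":0,"tx":0,"ty":0,"tz":0,"grip":-1}]' 30
python3 - <<'E'
from h import *
to(cad(-.195,0,.178),down(0))
E
```

```text
t: 2.22
tool_pos: [0.4357, 0.086, 0.1802]
tool_rot: [[-0.981, -0.193, 0.003], [-0.193, 0.981, 0.001], [-0.003, 0.0, -1.0]]
force: [0.5, -0.4, -0.1]
finger_gap: 0.717
finger_force: 0.0
t: 2.85
tool_pos: [0.4346, 0.0854, 0.1788]
tool_rot: [[-0.981, -0.193, -0.0], [-0.193, 0.981, 0.0], [0.0, 0.0, -1.0]]
force: [0.2, -0.7, 0.1]
finger_gap: 0.187
finger_force: 0.0
t2.85 shift [-0.0003 -0.0043  0.0008] turn [ 0.     -0.0001  0.0021]
```

```bash
python3 -m creep '[{"rx":0,"ry":0,"rz":0,"tx":0,"ty":0,"tz":0,"grip":-1},{"rx":0,"ry":0,"rz":0,"tx":0,"ty":0,"tz":0,"grip":-1},{"rx":0,"ry":0,"rz":0,"tx":0,"ty":0,"tz":0,"grip":-1},{"rx":0,"ry":0,"rz":0,"tx":0,"ty":0,"tz":0,"grip":-1},{"rx":0,"ry":0,"rz":0,"tx":0,"ty":0,"tz":0,"grip":-1}]' 30
python3 - <<'E'
from h import *
s=snapshot('wrist');cv2.imwrite('pics/w2.png',s['color']);print(proj(s,cad(-.195,0,.194)))
E
```

```text
t: 3.48
tool_pos: [0.4347, 0.0854, 0.1789]
tool_rot: [[-0.981, -0.193, -0.0], [-0.193, 0.981, -0.0], [0.0, 0.0, -1.0]]
force: [0.4, 0.4, 0.3]
finger_gap: 0.006
finger_force: 0.0
[276.455  241.5846]
```

View pics/w2.png

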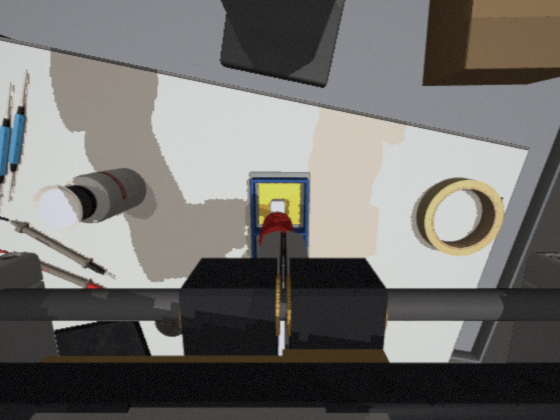

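The wrist view shows the fingers shut just on the post side of the knob, which is still visible at (277,225), so the grip missed. I'll check why.

Run:
```python
from h import *
o=r.get_obs();s=snapshot('wrist');T=np.array(o['tool_rot']);p=np.array(o['tool_pos'])
print('eye in tool',T.T@(np.array(s['eye'])-p), T.T@np.array(s['orientation']))
print('tcp',proj(s,p),'tip',proj(s,p+T[:,2]*.019),'barend',proj(s,cad(-.214,0,.15)),'pad',proj(s,cad(-.181,0,.008)))
t=snapshot('top');cv2.imwrite('pics/t2.png',cv2.resize(t['color'][130:290,200:330],None,fx=4,fy=4,interpolation=cv2.INTER_CUBIC))
b=(255,225,290,275);c=blob(t,(0,120,60),(8,255,255),b)|blob(t,(172,120,60),(180,255,255),b);print(cv2.moments(c,True)['m00'],cv2.boundingRect(cv2.findNonZero(c)))
print('top proj knob',proj(t,cad(-.195,0,.194)),'tcp',proj(t,p))
```

```text
eye in tool [ 0.0649  0.0001 -0.1984] [[-0.0007 -0.9739 -0.2272]
 [ 1.     -0.0005 -0.0007]
 [ 0.0006 -0.2272  0.9739]]
tcp [283.0058 234.0409] tip [283.0135 226.3903] barend [277.5976 200.1632] pad [279.6763 203.3276]
0.0 (0, 0, 0, 0)
top proj knob [267.9935 248.0553] tcp [265.9765 248.9693]
```

View pics/t2.png

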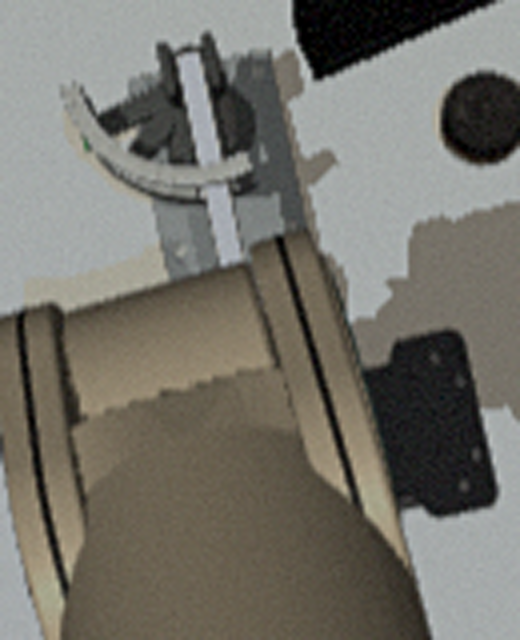

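Run:
```python
from h import *
w=snapshot('wrist');s=snapshot('scene')
a=cv2.resize(w['color'][180:310,220:340],(400,433),interpolation=cv2.INTER_CUBIC);u,v=map(int,proj(s,r.get_obs()['tool_pos']));print(u,v)
b=cv2.resize(s['color'][v-65:v+65,u-60:u+60],(400,433),interpolation=cv2.INTER_CUBIC)
cv2.imwrite('pics/w3.png',np.hstack([a,b]))
```

```text
256 187
```

View pics/w3.png

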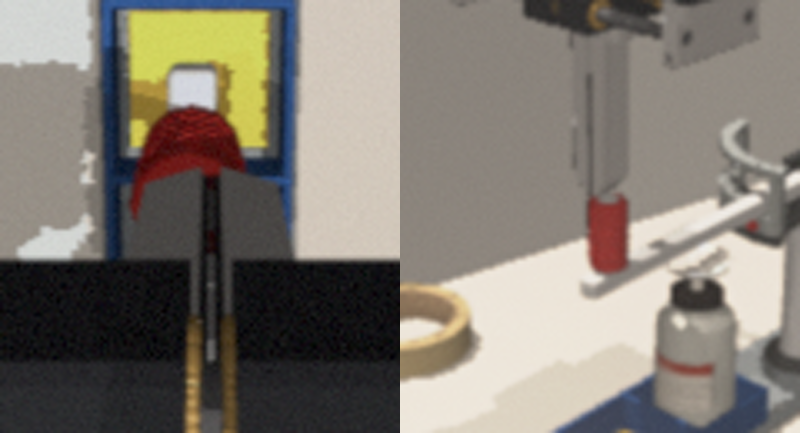

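The fingers have shut above the knob: their tips meet its top, although the reported TCP is 15 mm below that. I'll work out from both views where the tips really are.

Run:
```python
from h import *
o=r.get_obs();T=np.array(o['tool_rot']);p=np.array(o['tool_pos']);w=snapshot('wrist');s=snapshot('scene');print(w['fx'],r.nose_length)
for b in np.arange(-.05,.021,.01):
    print('%.2f'%b,*[proj(w,p+T@[a,0,b]) for a in(-.008,0,.008)],*[proj(s,p+T@[a,0,b]) for a in(-.008,.008)])
print(proj(s,cad(-.195,0,.194)),proj(s,cad(-.195,0,.152)),o['finger_gap'],o['force'])
```

```text
292.28216057521763 0.019
-0.05 [282.9557 276.1795] [282.9465 262.6496] [282.937  248.8074] [259.2912 161.9056] [253.314  164.2945]
-0.04 [282.9639 268.4375] [282.9553 255.6042] [282.9465 242.4918] [259.3349 166.9587] [253.3931 169.4028]
-0.03 [282.9712 261.5308] [282.9631 249.3266] [282.9549 236.8717] [259.378  171.9539] [253.4713 174.4519]
-0.02 [282.9778 255.3312] [282.9702 243.6979] [282.9625 231.8381] [259.4207 176.8924] [253.5486 179.4427]
-0.01 [282.9837 249.7354] [282.9765 238.6224] [282.9693 227.3037] [259.4629 181.775 ] [253.625  184.3763]
0.00 [282.9891 244.6592] [282.9823 234.0224] [282.9754 223.1979] [259.5047 186.6026] [253.7006 189.2537]
0.01 [282.994  240.0334] [282.9875 229.8339] [282.981  219.4626] [259.5459 191.3763] [253.7753 194.0758]
0.02 [282.9984 235.8008] [282.9923 226.0043] [282.9861 216.0499] [259.5867 196.0969] [253.8491 198.8436]
[258.3361 181.1397] [258.5378 201.3119] 0.0041018114587470225 [-0.8264 -0.5399 -0.7325]
```

Both views put the real fingertips about 16 mm behind the reported TCP, so the true grasp point is about 36 mm behind it. I'll apply that offset: raise, half open, go down to a reported z of about 0.142, then close.

```bash
python3 -m creep '[{"rx":0,"ry":0,"rz":0,"tx":0,"ty":-0.004,"tz":-0.015,"grip":0.3},{"rx":0,"ry":0,"rz":0,"tx":0,"ty":-0.004,"tz":-0.015,"grip":0.3},{"rx":0,"ry":0,"rz":0,"tx":0,"ty":-0.004,"tz":-0.015,"grip":0.3},{"rx":0,"ry":0,"rz":0,"tx":0,"ty":-0.004,"tz":-0.015,"grip":0.3},{"rx":0,"ry":0,"rz":0,"tx":0,"ty":-0.004,"tz":-0.015,"grip":0.3}]' 30
python3 -m creep '[{"rx":0,"ry":0,"rz":0,"tx":0,"ty":0,"tz":0,"grip":0.3},{"rx":0,"ry":0,"rz":0,"tx":0,"ty":0,"tz":0.025,"grip":0.3},{"rx":0,"ry":0,"rz":0,"tx":0,"ty":0,"tz":0.05,"grip":0.3},{"rx":0,"ry":0,"rz":0,"tx":0,"ty":0,"tz":0.05,"grip":0.3},{"rx":0,"ry":0,"rz":0,"tx":0,"ty":0,"tz":0.05,"grip":-1}]' 30
python3 -m creep '[{"rx":0,"ry":0,"rz":0,"tx":0,"ty":0,"tz":0,"grip":-1},{"rx":0,"ry":0,"rz":0,"tx":0,"ty":0,"tz":0,"grip":-1},{"rx":0,"ry":0,"rz":0,"tx":0,"ty":0,"tz":0,"grip":-1},{"rx":0,"ry":0,"rz":0,"tx":0,"ty":0,"tz":0,"grip":-1},{"rx":0,"ry":0,"rz":0,"tx":0,"ty":0,"tz":0,"grip":-1}]' 30
```

```text
t: 4.45
tool_pos: [0.4352, 0.0815, 0.1935]
tool_rot: [[-0.981, -0.193, -0.001], [-0.193, 0.981, -0.0], [0.001, 0.0, -1.0]]
force: [-0.7, 0.0, 0.3]
finger_gap: 0.501
finger_force: 0.0
t: 5.08
tool_pos: [0.4359, 0.0816, 0.1444]
tool_rot: [[-0.981, -0.193, 0.001], [-0.193, 0.981, 0.0], [-0.001, 0.0, -1.0]]
force: [0.1, -0.7, 0.2]
finger_gap: 0.576
finger_force: 0.0
t: 5.7
tool_pos: [0.4356, 0.0815, 0.144]
tool_rot: [[-0.981, -0.193, 0.0], [-0.193, 0.981, 0.0], [-0.0, 0.0, -1.0]]
force: [0.3, 0.3, 1.1]
finger_gap: 0.248
finger_force: 30.0
```

The knob is gripped (gap 23 mm, 30 N). With this offset the reported TCP sits at the height of the cross pin, so it moves on a 195 mm arc about that pin. Next is the lift to 0.16 rad.

```bash
python3 -m creep '[{"rx":0,"ry":0.04,"rz":0,"tx":-0.0002,"ty":0,"tz":-0.008,"grip":-1},{"rx":0,"ry":0.08,"rz":0,"tx":-0.0006,"ty":0,"tz":-0.016,"grip":-1},{"rx":0,"ry":0.12,"rz":0,"tx":-0.0014,"ty":0,"tz":-0.0235,"grip":-1},{"rx":0,"ry":0.16,"rz":0,"tx":-0.0025,"ty":0,"tz":-0.031,"grip":-1},{"rx":0,"ry":0.16,"rz":0,"tx":-0.0025,"ty":0,"tz":-0.031,"grip":-1}]' 40
```

```text
t: 6.32
tool_pos: [0.4378, 0.0819, 0.1744]
tool_rot: [[-0.969, -0.193, -0.157], [-0.19, 0.981, -0.031], [0.16, 0.0, -0.987]]
force: [0.0, -0.3, -2.3]
finger_gap: 0.246
finger_force: 40.0
```

```bash
python3 -m creep '[{"rx":-0.0127,"ry":0,"rz":0.079,"tx":-0.0006,"ty":0.0154,"tz":-0.0001,"grip":-1},{"rx":-0.0254,"ry":0,"rz":0.158,"tx":-0.0024,"ty":0.0307,"tz":-0.0004,"grip":-1},{"rx":-0.0382,"ry":0,"rz":0.237,"tx":-0.0055,"ty":0.0458,"tz":-0.0009,"grip":-1},{"rx":-0.0509,"ry":0,"rz":0.316,"tx":-0.0097,"ty":0.0606,"tz":-0.0016,"grip":-1},{"rx":-0.0636,"ry":0,"rz":0.395,"tx":-0.015,"ty":0.075,"tz":-0.0024,"grip":-1}]'
python3 - <<'E'
from h import *
def st():
    o=r.get_obs();d=np.array(o['tool_pos'])-POST;return np.arctan2(d@Y,-(d@X)),np.hypot(d@X,d@Y),d[2],o['force']
print(st())
E
cat >> h.py <<'E'
def st():
    o=r.get_obs();d=np.array(o['tool_pos'])-POST;print('a %.3f rad %.4f z %.4f'%(np.arctan2(d@Y,-(d@X)),np.hypot(d@X,d@Y),d[2]),o['force'])
E
```

```text
t: 6.95
tool_pos: [0.4387, 0.1587, 0.1743]
tool_rot: [[-0.966, 0.207, -0.154], [0.204, 0.978, 0.033], [0.158, 0.0, -0.988]]
force: [1.0, -0.8, -4.3]
finger_gap: 0.246
finger_force: 40.0
(np.float64(0.4024950059296988), np.float64(0.19279759876065306), np.float64(0.17431018178068586), array([ 0.9814, -0.8094, -4.3133]))
```

```bash
python3 -m creep '[{"rx":-0.0127,"ry":0,"rz":0.079,"tx":-0.0006,"ty":0.0154,"tz":-0.0001,"grip":-1},{"rx":-0.0254,"ry":0,"rz":0.158,"tx":-0.0024,"ty":0.0307,"tz":-0.0004,"grip":-1},{"rx":-0.0382,"ry":0,"rz":0.237,"tx":-0.0055,"ty":0.0458,"tz":-0.0009,"grip":-1},{"rx":-0.0509,"ry":0,"rz":0.316,"tx":-0.0097,"ty":0.0606,"tz":-0.0016,"grip":-1},{"rx":-0.0636,"ry":0,"rz":0.395,"tx":-0.015,"ty":0.075,"tz":-0.0024,"grip":-1}]'
python3 -m creep '[{"rx":-0.0127,"ry":0,"rz":0.079,"tx":-0.0006,"ty":0.0154,"tz":-0.0001,"grip":-1},{"rx":-0.0254,"ry":0,"rz":0.158,"tx":-0.0024,"ty":0.0307,"tz":-0.0004,"grip":-1},{"rx":-0.0382,"ry":0,"rz":0.237,"tx":-0.0055,"ty":0.0458,"tz":-0.0009,"grip":-1},{"rx":-0.0525,"ry":0,"rz":0.326,"tx":-0.0103,"ty":0.0625,"tz":-0.0017,"grip":-1},{"rx":-0.0668,"ry":0,"rz":0.415,"tx":-0.0164,"ty":0.0785,"tz":-0.0026,"grip":-1}]'
python3 -c "from h import *;st()"
```

```text
t: 7.58
tool_pos: [0.469, 0.2286, 0.1742]
tool_rot: [[-0.81, 0.572, -0.129], [0.564, 0.821, 0.09], [0.157, -0.0, -0.988]]
force: [1.3, -1.3, -2.5]
finger_gap: 0.247
finger_force: 40.0
t: 8.2
tool_pos: [0.5273, 0.2833, 0.1739]
tool_rot: [[-0.509, 0.857, -0.081], [0.846, 0.516, 0.135], [0.157, -0.0, -0.988]]
force: [0.6, -1.0, -3.5]
finger_gap: 0.248
finger_force: 40.0
a 1.218 rad 0.1928 z 0.1739 [ 0.5571 -1.0087 -3.5308]
```

```bash
python3 -m creep '[{"rx":0,"ry":-0.04,"rz":0,"tx":-0.0002,"ty":0,"tz":0.008,"grip":-1},{"rx":0,"ry":-0.08,"rz":0,"tx":-0.0006,"ty":0,"tz":0.0156,"grip":-1},{"rx":0,"ry":-0.12,"rz":0,"tx":-0.0014,"ty":0,"tz":0.0234,"grip":-1},{"rx":0,"ry":-0.16,"rz":0,"tx":-0.0025,"ty":0,"tz":0.031,"grip":-1},{"rx":0,"ry":-0.16,"rz":0,"tx":-0.0025,"ty":0,"tz":0.031,"grip":-1}]'
python3 -c "from h import *;st()"
```

```text
t: 8.82
tool_pos: [0.526, 0.285, 0.1433]
tool_rot: [[-0.519, 0.855, 0.002], [0.855, 0.519, -0.002], [-0.003, 0.0, -1.0]]
force: [1.7, -2.0, 0.2]
finger_gap: 0.251
finger_force: 40.0
a 1.217 rad 0.1949 z 0.1433 [ 1.7361 -1.9596  0.1786]
```

```bash
python3 -m creep '[{"rx":0,"ry":0,"rz":0,"tx":0,"ty":0,"tz":0,"grip":1},{"rx":0,"ry":0,"rz":0,"tx":0,"ty":0,"tz":0,"grip":1},{"rx":0,"ry":0,"rz":0,"tx":0,"ty":0,"tz":0,"grip":1},{"rx":0,"ry":0,"rz":0,"tx":0,"ty":0,"tz":-0.035,"grip":1},{"rx":0,"ry":0,"rz":0,"tx":0,"ty":0,"tz":-0.07,"grip":1}]'
python3 - <<'E'
from h import *
s=snapshot('top');b=(190,130,260,240)
c=blob(s,(0,120,60),(8,255,255),b)|blob(s,(172,120,60),(180,255,255),b);M=cv2.moments(c,True);print(M['m00'])
to([.468,-.117,.205],down(0));st()
E
```

```text
t: 9.45
tool_pos: [0.5252, 0.2859, 0.2143]
tool_rot: [[-0.518, 0.856, -0.001], [0.856, 0.518, -0.001], [0.0, -0.001, -1.0]]
force: [0.4, 0.2, 0.3]
finger_gap: 0.746
finger_force: 0.0
3.0
t9.50 shift [-0.3146 -0.2608  0.0124] turn [ 0.0064  0.0042 -1.2187]
a 1.232 rad 0.1956 z 0.2193 [1.9301 0.6695 2.4828]
```

```bash
python3 -m creep '[{"rx":0,"ry":0,"rz":-0.18,"tx":-0.04,"ty":-0.034,"tz":0,"grip":1},{"rx":0,"ry":0,"rz":-0.36,"tx":-0.08,"ty":-0.067,"tz":0,"grip":1},{"rx":0,"ry":0,"rz":-0.54,"tx":-0.12,"ty":-0.1,"tz":0,"grip":1},{"rx":0,"ry":0,"rz":-0.72,"tx":-0.16,"ty":-0.133,"tz":0,"grip":1},{"rx":0,"ry":0,"rz":-0.9,"tx":-0.2,"ty":-0.166,"tz":0,"grip":1}]'
python3 - <<'E'
from h import *
s=snapshot('top')
b=(190,130,260,240);c=blob(s,(0,120,60),(8,255,255),b)|blob(s,(172,120,60),(180,255,255),b);M=cv2.moments(c,True)
if M['m00']>5: 
    k=ray(s,M['m10']/M['m00'],M['m01']/M['m00'],.194);d=k-POST;print('knob',M['m00'],k,np.arctan2(d@Y,-(d@X)),np.hypot(d@X,d@Y))
to([.468,-.117,.205],down(0))
E
```

```text
t: 10.12
tool_pos: [0.4869, 0.0274, 0.214]
tool_rot: [[-0.993, 0.12, 0.0], [0.12, 0.993, 0.0], [-0.0, 0.0, -1.0]]
force: [0.8, -0.5, -0.8]
finger_gap: 0.999
finger_force: 0.0
t10.18 shift [ 0.0006 -0.1362  0.0099] turn [-0.0053 -0.0012 -0.3146]
```

```bash
python3 -m creep '[{"rx":0,"ry":0,"rz":-0.1,"tx":0,"ty":-0.045,"tz":0.01,"grip":1},{"rx":0,"ry":0,"rz":-0.2,"tx":0,"ty":-0.09,"tz":0.01,"grip":1},{"rx":0,"ry":0,"rz":-0.314,"tx":0,"ty":-0.14,"tz":0.01,"grip":1},{"rx":0,"ry":0,"rz":-0.314,"tx":0,"ty":-0.14,"tz":0.01,"grip":1},{"rx":0,"ry":0,"rz":-0.314,"tx":0,"ty":-0.14,"tz":0.01,"grip":1}]'
python3 - <<'E'
from h import *
to([.468,-.117,.019],down(0))
w=snapshot('wrist');s=snapshot('scene')
a=w['color'][100:340,130:430].copy()
for z,cl in((.121,(0,0,255)),(.0,(0,255,0))):
    u,v=proj(w,[.468,-.117,z]);cv2.circle(a,(int(u-130),int(v-100)),2,cl,-1);print(u,v)
b=s['color'][110:290,150:390].copy()
u,v=proj(s,cad(-.195*np.cos(1.22),.195*np.sin(1.22),.194));cv2.circle(b,(int(u-150),int(v-110)),1,(0,255,0),-1);print(u,v)
cv2.imwrite('pics/w4.png',np.hstack([cv2.resize(a,(400,320),interpolation=cv2.INTER_CUBIC),cv2.resize(b,(400,320))]))
E
```

```text
t: 10.8
tool_pos: [0.4697, -0.1094, 0.2039]
tool_rot: [[-0.983, -0.185, 0.0], [-0.185, 0.983, 0.0], [-0.0, 0.0, -1.0]]
force: [0.8, 0.2, 0.5]
finger_gap: 0.996
finger_force: 0.0
t10.80 shift [ 0.0031 -0.0073  0.1849] turn [ 0.0005  0.0001 -0.0057]
275.68283378648425 204.77182572466086
277.7962102848901 186.07224566621417
237.78560712238342 142.42075909238167
```

View pics/w4.png

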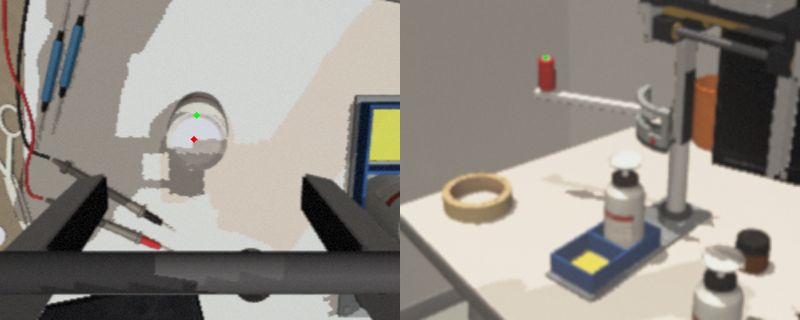

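The wrist view shows the dish within about 2 mm of the prediction (towards tool +y). The scene view shows the lever level in its open position, with the knob on the predicted mark. I'll go down to the bottle.

```bash
python3 -m creep '[{"rx":0,"ry":0,"rz":0,"tx":0.003,"ty":-0.005,"tz":0.04,"grip":1},{"rx":0,"ry":0,"rz":0,"tx":0.003,"ty":-0.005,"tz":0.08,"grip":1},{"rx":0,"ry":0,"rz":0,"tx":0.003,"ty":-0.005,"tz":0.12,"grip":1},{"rx":0,"ry":0,"rz":0,"tx":0.003,"ty":-0.005,"tz":0.15,"grip":1},{"rx":0,"ry":0,"rz":0,"tx":0.003,"ty":-0.005,"tz":0.165,"grip":1}]' 20
python3 -c "
from h import *
to([.4676,-.115,.019],down(0))"
```

```text
t: 11.52
tool_pos: [0.4671, -0.1138, 0.0375]
tool_rot: [[-0.982, -0.189, -0.002], [-0.189, 0.982, 0.001], [0.002, 0.001, -1.0]]
force: [1.0, 0.5, 0.8]
finger_gap: 1.002
finger_force: 0.0
t11.53 shift [-0.0003 -0.0013  0.0185] turn [ 0.001  -0.002  -0.0022]
```

```bash
python3 -m creep '[{"rx":0,"ry":0,"rz":0,"tx":0,"ty":-0.001,"tz":0.009,"grip":1},{"rx":0,"ry":0,"rz":0,"tx":0,"ty":-0.001,"tz":0.018,"grip":1},{"rx":0,"ry":0,"rz":0,"tx":0,"ty":-0.001,"tz":0.018,"grip":-0.2},{"rx":0,"ry":0,"rz":0,"tx":0,"ty":-0.001,"tz":0.018,"grip":-1},{"rx":0,"ry":0,"rz":0,"tx":0,"ty":-0.001,"tz":0.018,"grip":-1}]' 20
python3 -m creep '[{"rx":0,"ry":0,"rz":0,"tx":0,"ty":0,"tz":0,"grip":-1},{"rx":0,"ry":0,"rz":0,"tx":0,"ty":0,"tz":0,"grip":-1},{"rx":0,"ry":0,"rz":0,"tx":0,"ty":0,"tz":0,"grip":-1},{"rx":0,"ry":0,"rz":0,"tx":0,"ty":0,"tz":0,"grip":-1},{"rx":0,"ry":0,"rz":0,"tx":0,"ty":0,"tz":0,"grip":-1}]' 20
```

```text
t: 12.15
tool_pos: [0.4681, -0.1166, 0.0214]
tool_rot: [[-0.982, -0.186, 0.001], [-0.186, 0.982, -0.001], [-0.001, -0.001, -1.0]]
force: [-0.6, 0.3, 0.9]
finger_gap: 0.714
finger_force: 0.0
t: 12.78
tool_pos: [0.4678, -0.1163, 0.0211]
tool_rot: [[-0.982, -0.187, -0.0], [-0.187, 0.982, -0.0], [0.0, -0.0, -1.0]]
force: [-0.1, 1.9, 5.4]
finger_gap: 0.546
finger_force: 20.0
```

```bash
python3 -m creep '[{"rx":0,"ry":0,"rz":0,"tx":0,"ty":0,"tz":-0.01,"grip":-1},{"rx":0,"ry":0,"rz":0,"tx":0,"ty":0,"tz":-0.03,"grip":-1},{"rx":0,"ry":0,"rz":0,"tx":0,"ty":0,"tz":-0.06,"grip":-1},{"rx":0,"ry":0,"rz":0,"tx":0,"ty":0,"tz":-0.08,"grip":-1},{"rx":0,"ry":0,"rz":0,"tx":0,"ty":0,"tz":-0.08,"grip":-1}]'
python3 -c "
from h import *
to(cad(-.181,0,.1),down(0))"
```

```text
t: 13.4
tool_pos: [0.4687, -0.117, 0.1022]
tool_rot: [[-0.983, -0.186, 0.003], [-0.186, 0.983, -0.001], [-0.003, -0.002, -1.0]]
force: [0.5, -0.0, -3.2]
finger_gap: 0.545
finger_force: 20.0
t13.40 shift [-0.0185  0.201   0.0018] turn [-0.0018  0.0025 -0.0047]
```

```bash
python3 -m creep '[{"rx":0,"ry":0,"rz":0,"tx":-0.004,"ty":0.045,"tz":0,"grip":-1},{"rx":0,"ry":0,"rz":0,"tx":-0.009,"ty":0.095,"tz":0,"grip":-1},{"rx":0,"ry":0,"rz":-0.005,"tx":-0.014,"ty":0.145,"tz":0,"grip":-1},{"rx":0,"ry":0,"rz":-0.005,"tx":-0.018,"ty":0.19,"tz":0,"grip":-1},{"rx":0,"ry":0,"rz":-0.005,"tx":-0.0185,"ty":0.201,"tz":0,"grip":-1}]'
python3 -m creep '[{"rx":0,"ry":0,"rz":0,"tx":0,"ty":0,"tz":0,"grip":-1},{"rx":0,"ry":0,"rz":0,"tx":0,"ty":0,"tz":0,"grip":-1},{"rx":0,"ry":0,"rz":0,"tx":0,"ty":0,"tz":0,"grip":-1},{"rx":0,"ry":0,"rz":0,"tx":0,"ty":0,"tz":0,"grip":-1},{"rx":0,"ry":0,"rz":0,"tx":0,"ty":0,"tz":0,"grip":-1}]'
python3 - <<'E'
from h import *
to(cad(-.181,0,.030),down(0))
p=r.get_obs()['tool_pos'];s=snapshot('scene')
a=s['color'].copy()
for q,c in((np.r_[p[:2],.082],(0,255,0)),(cad(-.181,0,.008),(0,0,255))):
    u,v=proj(s,q);cv2.circle(a,(int(u),int(v)),1,c,-1);print(u,v)
cv2.imwrite('pics/s5.png',cv2.resize(a[130:280,190:350],(640,600),interpolation=cv2.INTER_CUBIC))
E
```

```text
t: 14.02
tool_pos: [0.4472, 0.0876, 0.0999]
tool_rot: [[-0.98, -0.197, -0.002], [-0.197, 0.98, 0.0], [0.002, 0.001, -1.0]]
force: [-0.0, -0.3, -2.8]
finger_gap: 0.544
finger_force: 20.0
t: 14.65
tool_pos: [0.4485, 0.084, 0.1009]
tool_rot: [[-0.982, -0.191, -0.0], [-0.191, 0.982, -0.0], [0.0, -0.0, -1.0]]
force: [0.6, -0.0, -2.6]
finger_gap: 0.547
finger_force: 20.0
t14.65 shift [-0.001  -0.0003  0.0709] turn [-0.0003 -0.0002 -0.0002]
263.1537418495662 230.36272745532924
263.73972539537436 260.92759392001943
```

```bash
python3 -m creep '[{"rx":0,"ry":0,"rz":0,"tx":-0.001,"ty":0,"tz":0.015,"grip":-1},{"rx":0,"ry":0,"rz":0,"tx":-0.001,"ty":0,"tz":0.03,"grip":-1},{"rx":0,"ry":0,"rz":0,"tx":-0.001,"ty":0,"tz":0.045,"grip":-1},{"rx":0,"ry":0,"rz":0,"tx":-0.001,"ty":0,"tz":0.05,"grip":-1},{"rx":0,"ry":0,"rz":0,"tx":-0.001,"ty":0,"tz":0.055,"grip":-1}]'
python3 -m creep '[{"rx":0,"ry":0,"rz":0,"tx":0,"ty":0,"tz":0.004,"grip":-1},{"rx":0,"ry":0,"rz":0,"tx":0,"ty":0,"tz":0.008,"grip":-1},{"rx":0,"ry":0,"rz":0,"tx":0,"ty":0,"tz":0.012,"grip":-1},{"rx":0,"ry":0,"rz":0,"tx":0,"ty":0,"tz":0.015,"grip":-1},{"rx":0,"ry":0,"rz":0,"tx":0,"ty":0,"tz":0.015,"grip":-1}]'
```

```text
t: 15.32
tool_pos: [0.4496, 0.0847, 0.0458]
tool_rot: [[-0.982, -0.191, 0.0], [-0.191, 0.982, -0.0], [-0.0, -0.0, -1.0]]
force: [0.0, 0.7, -2.5]
finger_gap: 0.542
finger_force: 20.0
t: 15.95
tool_pos: [0.4492, 0.0846, 0.0306]
tool_rot: [[-0.981, -0.192, -0.001], [-0.192, 0.981, -0.0], [0.001, -0.0, -1.0]]
force: [-0.0, 0.4, -1.9]
finger_gap: 0.545
finger_force: 20.0
```

```bash
python3 -m creep '[{"rx":0,"ry":0,"rz":0,"tx":0,"ty":0,"tz":0.0008,"grip":-1},{"rx":0,"ry":0,"rz":0,"tx":0,"ty":0,"tz":0.0015,"grip":-1},{"rx":0,"ry":0,"rz":0,"tx":0,"ty":0,"tz":0.0015,"grip":-1},{"rx":0,"ry":0,"rz":0,"tx":0,"ty":0,"tz":0.0015,"grip":-1},{"rx":0,"ry":0,"rz":0,"tx":0,"ty":0,"tz":0.0015,"grip":-1}]'
```

```text
t: 16.58
tool_pos: [0.4494, 0.0846, 0.0294]
tool_rot: [[-0.981, -0.191, -0.0], [-0.191, 0.981, -0.0], [0.0, -0.0, -1.0]]
force: [0.0, 0.2, -1.5]
finger_gap: 0.545
finger_force: 20.0
```

```bash
python3 -m creep '[{"rx":0,"ry":0,"rz":0,"tx":0,"ty":0,"tz":0.0005,"grip":-1},{"rx":0,"ry":0,"rz":0,"tx":0,"ty":0,"tz":0.001,"grip":-1},{"rx":0,"ry":0,"rz":0,"tx":0,"ty":0,"tz":0.001,"grip":-1},{"rx":0,"ry":0,"rz":0,"tx":0,"ty":0,"tz":0.001,"grip":-1},{"rx":0,"ry":0,"rz":0,"tx":0,"ty":0,"tz":0.001,"grip":-1}]'
python3 -m creep '[{"rx":0,"ry":0,"rz":0,"tx":0,"ty":0,"tz":0,"grip":0.2},{"rx":0,"ry":0,"rz":0,"tx":0,"ty":0,"tz":0,"grip":0.6},{"rx":0,"ry":0,"rz":0,"tx":0,"ty":0,"tz":0,"grip":1},{"rx":0,"ry":0,"rz":0,"tx":0,"ty":0,"tz":0,"grip":1},{"rx":0,"ry":0,"rz":0,"tx":0,"ty":0,"tz":0,"grip":1}]'
```

```text
t: 17.2
tool_pos: [0.4495, 0.0847, 0.0291]
tool_rot: [[-0.982, -0.191, 0.0], [-0.191, 0.982, -0.0], [-0.0, -0.0, -1.0]]
force: [-0.8, 0.2, 7.7]
finger_gap: 0.544
finger_force: 20.0
t: 17.82
tool_pos: [0.4493, 0.0846, 0.0283]
tool_rot: [[-0.981, -0.191, -0.0], [-0.191, 0.981, -0.0], [0.0, -0.0, -1.0]]
force: [0.1, -0.2, 0.0]
finger_gap: 0.983
finger_force: 0.0
```

```bash
python3 -m creep '[{"rx":0,"ry":0,"rz":0,"tx":0,"ty":0,"tz":-0.03,"grip":1},{"rx":0,"ry":0,"rz":0,"tx":0,"ty":0,"tz":-0.075,"grip":1},{"rx":0,"ry":0,"rz":0,"tx":0,"ty":0,"tz":-0.125,"grip":1},{"rx":0,"ry":0,"rz":0,"tx":0,"ty":0,"tz":-0.17,"grip":1},{"rx":0,"ry":0,"rz":0,"tx":0,"ty":0,"tz":-0.187,"grip":1}]'
python3 - <<'E'
from h import *
to([.526,.285,.215],down(1.22))
w=snapshot('wrist')
E
```

```text
t: 18.45
tool_pos: [0.4507, 0.0849, 0.218]
tool_rot: [[-0.982, -0.191, 0.004], [-0.191, 0.982, 0.001], [-0.004, 0.0, -1.0]]
force: [0.2, 0.0, -0.8]
finger_gap: 1.0
finger_force: 0.0
t18.45 shift [-0.1122  0.1819  0.0035] turn [0.0027 0.0037 1.2206]
```

```bash
python3 -m creep '[{"rx":0,"ry":0,"rz":0.18,"tx":-0.015,"ty":0.025,"tz":0,"grip":1},{"rx":0,"ry":0,"rz":0.36,"tx":-0.03,"ty":0.05,"tz":0,"grip":1},{"rx":0,"ry":0,"rz":0.54,"tx":-0.05,"ty":0.08,"tz":0,"grip":1},{"rx":0,"ry":0,"rz":0.72,"tx":-0.07,"ty":0.11,"tz":0,"grip":1},{"rx":0,"ry":0,"rz":0.9,"tx":-0.09,"ty":0.14,"tz":0,"grip":1}]'
python3 -c "
from h import *
to([.526,.285,.215],down(1.22))"
```

```text
t: 19.12
tool_pos: [0.5108, 0.2401, 0.2143]
tool_rot: [[-0.756, 0.654, -0.001], [0.654, 0.756, -0.001], [0.0, -0.002, -1.0]]
force: [0.2, 0.5, 0.2]
finger_gap: 1.0
finger_force: 0.0
t19.12 shift [ 0.0179  0.0439 -0.0008] turn [-0.0019  0.0001  0.3147]
```

```bash
python3 -m creep '[{"rx":0,"ry":0,"rz":0.16,"tx":0.009,"ty":0.022,"tz":0,"grip":1},{"rx":0,"ry":0,"rz":0.315,"tx":0.018,"ty":0.044,"tz":0,"grip":1},{"rx":0,"ry":0,"rz":0.315,"tx":0.018,"ty":0.044,"tz":0,"grip":0.3},{"rx":0,"ry":0,"rz":0.315,"tx":0.018,"ty":0.044,"tz":0,"grip":0.3},{"rx":0,"ry":0,"rz":0.315,"tx":0.018,"ty":0.044,"tz":0,"grip":0.3}]' 40
python3 - <<'E'
from h import *
to([.526,.285,.144],down(1.22))
w=snapshot('wrist');kp=cad(-.195*np.cos(1.22),.195*np.sin(1.22),.194);u,v=proj(w,kp)
b=(int(u)-45,int(v)-45,int(u)+45,int(v)+45);c=blob(w,(0,120,60),(8,255,255),b)|blob(w,(172,120,60),(180,255,255),b)
print(u,v,cv2.boundingRect(cv2.findNonZero(c)))
E
```

```text
t: 19.75
tool_pos: [0.5257, 0.2829, 0.2153]
tool_rot: [[-0.521, 0.854, -0.001], [0.854, 0.521, -0.001], [-0.0, -0.001, -1.0]]
force: [-0.4, 0.3, 0.0]
finger_gap: 0.718
finger_force: 0.0
t19.75 shift [0.0016 0.0014 0.0713] turn [-0.001   0.0004  0.0053]
284.79439361118216 223.88326120446442 (271, 201, 29, 37)
```

```bash
python3 -m creep '[{"rx":0,"ry":0,"rz":0,"tx":0.001,"ty":0.001,"tz":0.025,"grip":0.3},{"rx":0,"ry":0,"rz":0,"tx":0.001,"ty":0.001,"tz":0.05,"grip":0.3},{"rx":0,"ry":0,"rz":0,"tx":0.001,"ty":0.001,"tz":0.071,"grip":0.3},{"rx":0,"ry":0,"rz":0,"tx":0.001,"ty":0.001,"tz":0.071,"grip":-1},{"rx":0,"ry":0,"rz":0,"tx":0.001,"ty":0.001,"tz":0.071,"grip":-1}]' 40
python3 -m creep '[{"rx":0,"ry":0,"rz":0,"tx":0,"ty":0,"tz":0,"grip":-1},{"rx":0,"ry":0,"rz":0,"tx":0,"ty":0,"tz":0,"grip":-1},{"rx":0,"ry":0,"rz":0,"tx":0,"ty":0,"tz":0,"grip":-1},{"rx":0,"ry":0,"rz":0,"tx":0,"ty":0,"tz":0,"grip":-1},{"rx":0,"ry":0,"rz":0,"tx":0,"ty":0,"tz":0,"grip":-1}]' 40
python3 -c "from h import *;st()"
```

```text
t: 20.42
tool_pos: [0.5269, 0.2856, 0.1452]
tool_rot: [[-0.521, 0.853, 0.001], [0.853, 0.521, 0.0], [-0.0, 0.001, -1.0]]
force: [0.3, -0.6, -0.2]
finger_gap: 0.478
finger_force: 0.0
t: 21.05
tool_pos: [0.5263, 0.286, 0.1444]
tool_rot: [[-0.522, 0.853, 0.0], [0.853, 0.522, -0.0], [-0.0, 0.0, -1.0]]
force: [-0.5, 1.4, 1.5]
finger_gap: 0.247
finger_force: 40.0
a 1.221 rad 0.1956 z 0.1444 [-0.5165  1.3581  1.5252]
```

Gripped again. I'll lift, then swing back with the first swing's rows mirrored.

```bash
python3 -m creep '[{"rx":0,"ry":0.04,"rz":0,"tx":-0.0002,"ty":0,"tz":-0.008,"grip":-1},{"rx":0,"ry":0.08,"rz":0,"tx":-0.0006,"ty":0,"tz":-0.016,"grip":-1},{"rx":0,"ry":0.12,"rz":0,"tx":-0.0014,"ty":0,"tz":-0.0235,"grip":-1},{"rx":0,"ry":0.16,"rz":0,"tx":-0.0025,"ty":0,"tz":-0.031,"grip":-1},{"rx":0,"ry":0.16,"rz":0,"tx":-0.0025,"ty":0,"tz":-0.031,"grip":-1}]' 40
python3 -m creep '[{"rx":0.0127,"ry":0,"rz":-0.079,"tx":-0.0006,"ty":-0.0154,"tz":-0.0001,"grip":-1},{"rx":0.0254,"ry":0,"rz":-0.158,"tx":-0.0024,"ty":-0.0307,"tz":-0.0004,"grip":-1},{"rx":0.0382,"ry":0,"rz":-0.237,"tx":-0.0055,"ty":-0.0458,"tz":-0.0009,"grip":-1},{"rx":0.0509,"ry":0,"rz":-0.316,"tx":-0.0097,"ty":-0.0606,"tz":-0.0016,"grip":-1},{"rx":0.0636,"ry":0,"rz":-0.395,"tx":-0.015,"ty":-0.075,"tz":-0.0024,"grip":-1}]'
python3 -c "from h import *;st()"
```

```text
t: 21.68
tool_pos: [0.5273, 0.2838, 0.1752]
tool_rot: [[-0.514, 0.854, -0.084], [0.843, 0.521, 0.136], [0.16, -0.001, -0.987]]
force: [-0.9, 2.0, -1.1]
finger_gap: 0.246
finger_force: 40.0
t: 22.3
tool_pos: [0.4702, 0.2315, 0.1746]
tool_rot: [[-0.804, 0.58, -0.131], [0.572, 0.815, 0.091], [0.159, -0.002, -0.987]]
force: [-1.0, -0.1, -1.6]
finger_gap: 0.245
finger_force: 40.0
a 0.816 rad 0.1935 z 0.1746 [-0.9523 -0.1201 -1.6459]
```

```bash
python3 -m creep '[{"rx":0.0127,"ry":0,"rz":-0.079,"tx":-0.0006,"ty":-0.0154,"tz":-0.0001,"grip":-1},{"rx":0.0254,"ry":0,"rz":-0.158,"tx":-0.0024,"ty":-0.0307,"tz":-0.0004,"grip":-1},{"rx":0.0382,"ry":0,"rz":-0.237,"tx":-0.0055,"ty":-0.0458,"tz":-0.0009,"grip":-1},{"rx":0.0509,"ry":0,"rz":-0.316,"tx":-0.0097,"ty":-0.0606,"tz":-0.0016,"grip":-1},{"rx":0.0636,"ry":0,"rz":-0.395,"tx":-0.015,"ty":-0.075,"tz":-0.0024,"grip":-1}]'
python3 -m creep '[{"rx":0.0127,"ry":0,"rz":-0.079,"tx":-0.0006,"ty":-0.0154,"tz":-0.0001,"grip":-1},{"rx":0.0254,"ry":0,"rz":-0.158,"tx":-0.0024,"ty":-0.0307,"tz":-0.0004,"grip":-1},{"rx":0.0382,"ry":0,"rz":-0.237,"tx":-0.0055,"ty":-0.0458,"tz":-0.0009,"grip":-1},{"rx":0.0525,"ry":0,"rz":-0.326,"tx":-0.0103,"ty":-0.0625,"tz":-0.0017,"grip":-1},{"rx":0.0668,"ry":0,"rz":-0.415,"tx":-0.0164,"ty":-0.0785,"tz":-0.0026,"grip":-1}]'
python3 -c "from h import *;st()"
```

```text
t: 22.92
tool_pos: [0.4385, 0.1615, 0.1746]
tool_rot: [[-0.963, 0.217, -0.157], [0.214, 0.976, 0.033], [0.161, -0.002, -0.987]]
force: [-1.6, 1.3, -2.0]
finger_gap: 0.247
finger_force: 40.0
t: 23.55
tool_pos: [0.4372, 0.0808, 0.1746]
tool_rot: [[-0.967, -0.201, -0.159], [-0.198, 0.98, -0.034], [0.163, -0.001, -0.987]]
force: [-2.3, -0.6, -1.4]
finger_gap: 0.25
finger_force: 40.0
a -0.004 rad 0.1937 z 0.1746 [-2.3364 -0.6435 -1.424 ]
```

```bash
python3 -m creep '[{"rx":0,"ry":-0.04,"rz":0,"tx":-0.0002,"ty":0,"tz":0.008,"grip":-1},{"rx":0,"ry":-0.08,"rz":0,"tx":-0.0006,"ty":0,"tz":0.0156,"grip":-1},{"rx":0,"ry":-0.12,"rz":0,"tx":-0.0014,"ty":0,"tz":0.0234,"grip":-1},{"rx":0,"ry":-0.16,"rz":0,"tx":-0.0025,"ty":0,"tz":0.031,"grip":-1},{"rx":0,"ry":-0.16,"rz":0,"tx":-0.0025,"ty":0,"tz":0.031,"grip":-1}]'
python3 -c "from h import *;st()"
```

```text
t: 24.18
tool_pos: [0.4349, 0.0807, 0.144]
tool_rot: [[-0.98, -0.197, -0.002], [-0.197, 0.98, -0.001], [0.002, -0.001, -1.0]]
force: [-4.3, -0.5, 2.5]
finger_gap: 0.247
finger_force: 40.0
a -0.002 rad 0.1959 z 0.1440 [-4.2626 -0.5067  2.4706]
```

```bash
python3 -m creep '[{"rx":0,"ry":0,"rz":0,"tx":0,"ty":0,"tz":0,"grip":1},{"rx":0,"ry":0,"rz":0,"tx":0,"ty":0,"tz":0,"grip":1},{"rx":0,"ry":0,"rz":0,"tx":0,"ty":0,"tz":0,"grip":1},{"rx":0,"ry":0,"rz":0,"tx":0,"ty":0,"tz":-0.04,"grip":1},{"rx":0,"ry":0,"rz":0,"tx":0,"ty":0,"tz":-0.09,"grip":1}]'
python3 -m creep '[{"rx":0,"ry":0,"rz":0,"tx":0,"ty":0.05,"tz":-0.03,"grip":1},{"rx":0,"ry":0,"rz":0,"tx":0,"ty":0.11,"tz":-0.03,"grip":1},{"rx":0,"ry":0,"rz":0,"tx":0,"ty":0.17,"tz":-0.03,"grip":1},{"rx":0,"ry":0,"rz":0,"tx":0,"ty":0.23,"tz":-0.03,"grip":1},{"rx":0,"ry":0,"rz":0,"tx":0,"ty":0.29,"tz":-0.03,"grip":1}]'
python3 - <<'E'
from h import *
s=snapshot('scene');t=snapshot('top')
a=cv2.resize(s['color'][140:290,180:360],(400,333),interpolation=cv2.INTER_CUBIC);b=cv2.resize(t['color'][120:290,200:404],(400,333),interpolation=cv2.INTER_CUBIC)
cv2.imwrite('pics/f.png',np.hstack([a,b]))
bx=(255,230,285,262);c=blob(t,(0,120,60),(8,255,255),bx)|blob(t,(172,120,60),(180,255,255),bx);M=cv2.moments(c,True);print(M['m00'],M['m10']/(M['m00']or 1),M['m01']/(M['m00']or 1))
u,v=proj(s,cad(-.195,0,.194));print(u,v);b=(int(u)-20,int(v)-25,int(u)+20,int(v)+35);c=blob(s,(0,120,60),(8,255,255),b)|blob(s,(172,120,60),(180,255,255),b);print(cv2.boundingRect(cv2.findNonZero(c)))
E
```

```text
t: 24.8
tool_pos: [0.4359, 0.0809, 0.2347]
tool_rot: [[-0.98, -0.197, -0.003], [-0.197, 0.98, -0.001], [0.003, -0.0, -1.0]]
force: [0.7, 0.3, -0.0]
finger_gap: 0.742
finger_force: 0.0
t: 25.42
tool_pos: [0.3791, 0.3673, 0.2644]
tool_rot: [[-0.98, -0.197, 0.001], [-0.197, 0.98, 0.0], [-0.001, 0.0, -1.0]]
force: [0.8, 0.5, -0.4]
finger_gap: 0.998
finger_force: 0.0
96.0 268.6979166666667 248.40625
258.3360500296198 181.13968264240782
(252, 181, 12, 23)
```

View pics/f.png

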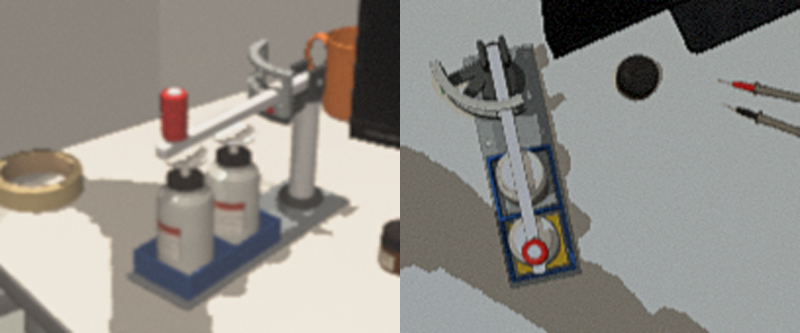

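Both bottles stand upright in their cells. The lever is closed, with the knob at (268.7,248.4) against (268.4,248.3) at the start, and the tape and jar haven't moved. I'll hand it in.

```bash
python3 -c "
from rig import r
print(r.sign_off())"
```

```text
the job is handed in; nothing more can be done
None
```

The bottle stands upright on the yellow pad, the lever is back down in its closed notch, the reserve bottle, tape and jar are where they were, and the job was handed in at about 25.5 s; the first grip on the knob closed on air because the real fingertips sit about 36 mm short of where the reported TCP puts them, and I corrected for that from then on.

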